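Open the touch-latch marker box

ROBOT

A 6-joint arm with a two-finger parallel gripper is mounted at the origin on a cart in front of the work surface, level with it; the furniture and walls round the work are solid. World frame = base frame: x ahead of the robot, y to its left, z up, the work surface at z = 0. Lengths are in m, angles in rad, forces in N, time in s.
With the tool pointing down it reaches from about 0.35 to 0.975 m from the base axis. Payload 4.9 kg.
Tool frame: the origin (TCP) lies at the very end of the fingers, on their centre line; the grasp point (between the pads) lies 19 mm behind it; z points along the fingers, y is the line along which they close (so a half turn about z gives the same grasp; the last joint's range is limited). The gripper opens to 85 mm and grips with 20 to 120 N. Pads are 22 mm wide; open, the fingers measure 114 mm over their backs; the gripper's body (76 mm by 85 mm) begins 54 mm behind the grasp point. The pads swing forward as they close: fully open they stand 13 mm farther back than shut.
Start: joints at [1.035, 0.053, 1.613, -0, 1.476, -0.119], TCP at [0.253, 0.571, 0.231] pointing down, gripper open.
Joint ranges: [-3.01, 3.01], [-1.01, 2.22], [0.06, 2.58], [-1.02, 4.17], [0.09, 2.62], [-3.14, 3.14]. Speed limits (rad/s): [2.57, 2.57, 3.14, 3.14, 3.14, 3.14].

INTERFACE

Orientations are given as a unit quaternion [w, x, y, z].
In Python, from plant import manip gives the robot as it stands.
- The arm moves only by the tool play_rows, never from a script. Its argument "series" is a list that holds one entry, the list of rows, each a list of 7 numbers: the shift along the world's x, y, z in m, then the turn, a rotation vector about the world's x, y, z in degrees, then the opening, from 0 (shut) to 1 (fully open). In form: [[[dx, dy, dz, rx, ry, rz, grip], ...]]. A call has 1 to 10 rows; each row shifts and turns the commanded pose from where the row before left it; what a row does not reach is not made up. A row lasts 1/10 s, in which the tool goes at most 50 mm and 8.59 degrees, less where a joint would pass 70% of its speed; a pose out of reach is approached as far as the arm can. A call with a gripper value outside its range is refused whole. The fingers move at their own pace and stop on an object; the grip force is fixed at half the most. Time passes only in rows, so rows that do not move let the fingers close. It gives the time, the measured TCP pose, the force, the opening and the grip force at its end, in the units of the state.
- manip.state(): the state, without advancing time (a new reading comes with each control period).
- manip.grab_frame(name): name is "scene" or "top" or "wrist"; returns a dict with "frame" (480x640x3 uint8, blue, green, red), "mtx" (3x3 intrinsics, pixels), "R" (3x3) and "t" (3): a world point X has camera coordinates R X + t. Camera axes: x right, y down, z forward; pixel columns grow to the right and rows downward; lengths in m; the calibration is good to about 2 mm. A picture is of the moment at which its call begins. There is no depth.
- manip.job_done(): hands the job in; it is judged then, once.
The state is a dict: "time": time; "joint_pos": joint angles; "joint_vel": joint speeds; "joint_efforts": joint torques, N m; "tool_pos": TCP position; "tool_rot": TCP orientation; "contact_force": force on the tool from outside, world axes, zero at the start; "ft_torque": the same for the moment, N m; "gripper_width": opening from 0.0 (shut) to 1.0 (fully open); "grasp_force": force on a finger pad.
Only numpy, scipy, OpenCV 4.12 (cv2) and the standard library are available. Lean on these libraries where they do the work, as an engineer would, in place of code of your own. Each camera call takes 0.05 s, during which the arm holds its last target. There are 200 camera calls.

TASK

Two low wooden boxes with touch-latch flaps stand on the table. Open the narrower one: press the front of its flap until it clicks, let it spring up, then catch the raised edge and swing it right back past upright so that it stays wide open. Leave the wider box shut.

Things in the scene. Friction and masses are not known exactly. Their poses are not given: they have to be found in the camera images.
- narrow_box: Box to open: light wood, 170 deep (x) x 80 wide (y) x 75 mm high, fixed to the table. Origin: centre of its underside; x runs from its front (facing the robot within 25 degrees) to the hinge, z up. Its top is a darker flap, 8 mm thick, 60 wide, flush with the rim; hinge axis along y at x = 75, z = 71 mm, two brass hinges there; the flap reaches 160 mm from it to its front edge.
- narrow_flap (a joint): Angle of its flap, rad: 0 shut, grows as it rises. Pressed with about 4 N it sinks 6 mm (-0.04) and unlatches; stop at 8 mm (-0.06). Once the hand lifts off, a spring raises it in 1 to 2 s to 0.95 and holds it there. Beyond, it swings freely (0.5 N at the edge): below upright (1.57) it drops back to 0.95, past upright it falls open to its stop at 1.95 and stays.
- narrow_edge (a point): Middle of the front edge of that flap, on its upper face; moves with it. Height: shut 75 mm, at 0.95 rad about 200 mm, upright about 230 mm. Axes of the flap: y along the edge, x from the edge to the hinge. The place to press is marked by an 18 mm steel disc on the flap, 25 mm from this point towards the hinge.
- wide_edge (a point): The same point on the other, wider box (170 x 140 x 75 mm, same build and latch, flap 120 mm wide), which must stay shut: 75 mm above the table.

How it is judged:
On the way, in this order (a step that is already met when the one before it is completed fails the run):
1. the narrow box's flap is pressed in (value of joint narrow_flap below -0.025 rad), for 0.02 s.
2. it has sprung up (value of joint narrow_flap above 0.35 rad), for 0.1 s.
At the end, for the whole second after the job is handed in: The narrow box's flap stands wide open past upright (over 1.75 rad) and at rest, and the wide box's flap is shut (its edge below 85 mm) (value of joint narrow_flap above 1.75 rad and velocity of joint narrow_flap below 0.1 rad/s and height (world z) of wide_edge below 0.085 m); the robot touches nothing.
It fails at once if the wide box's flap springs open (height (world z) of wide_edge above 0.1 m).
It also fails if it takes over 45 s, if anything falls off the work surface, if the arm or the gripper's body presses on something with over 40 N, if the wrist force passes 120 N, or if a joint passes its speed limit or range.

## Working session

There is one attempt and no reset: what is moved stays moved. The work goes in short steps, Python scripts to look and compute and a tool call to move; the robot and the scene stay as the last step left them, time stands still between calls to the robot, and variables do not carry over. Pictures are saved under pics/ and viewed, at most 10 in all, crops included, and the job is handed in when it is done.

Besides the shell and the picture viewer there is one more tool, called as name(argument=value, ...), one argument or row to a line, values as JSON. play_rows: Moves the arm, as the interface text tells. Its arguments: {"type":"object","properties":{"series":{"type":"array"}},"required":["series"]}

```bash
mkdir -p pics
cat > h.py <<'E'
import numpy as np,cv2,pickle
from plant import manip
def grab(n,tag):
    f=manip.grab_frame(n); cv2.imwrite(f'pics/{tag}.png',f['frame']); pickle.dump(f,open(f'pics/{tag}.pkl','wb')); return f
def load(tag): return pickle.load(open(f'pics/{tag}.pkl','rb'))
def P(f): return np.array(f['mtx'])@np.c_[np.array(f['R']),np.array(f['t'])]
def onplane(f,uv,z):
    M=P(f); H=M[:,[0,1,3]].copy(); H[:,2]+=M[:,2]*z
    p=np.linalg.solve(H,[uv[0],uv[1],1]); return p[:2]/p[2]
def tri(f,a,g,b):
    X=cv2.triangulatePoints(P(f),P(g),np.array(a,float).reshape(2,1),np.array(b,float).reshape(2,1))[:,0]; return X[:3]/X[3]
E
python3 - <<'E'
from h import *
for n in('scene','top'):
    f=grab(n,n+'0'); print(n,np.array(f['R']).round(2).tolist(),np.array(f['t']).round(3))
s=manip.state();print(s['time'],s['tool_pos'],s['tool_rot'],s['contact_force'])
E
```

```text
scene [[0.79, -0.62, -0.02], [-0.28, -0.32, -0.9], [0.55, 0.72, -0.43]] [-0.433  0.199  0.765]
top [[0.03, -1.0, 0.02], [-0.99, -0.03, -0.1], [0.1, -0.02, -1.0]] [-0.066  0.519  0.872]
0.1 [0.2527373  0.57101132 0.23020399] [-2.81759267e-04  2.06895438e-01  9.78362630e-01 -8.73498317e-04] [ 0.67023614 -0.12834303  0.42325754]
```

View pics/scene0.png

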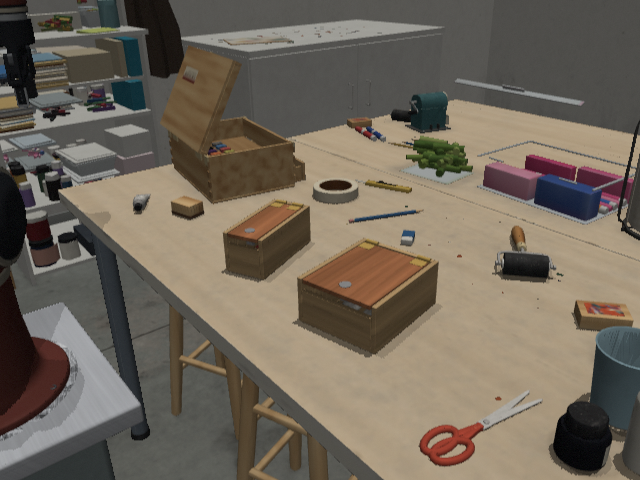

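View pics/top0.png

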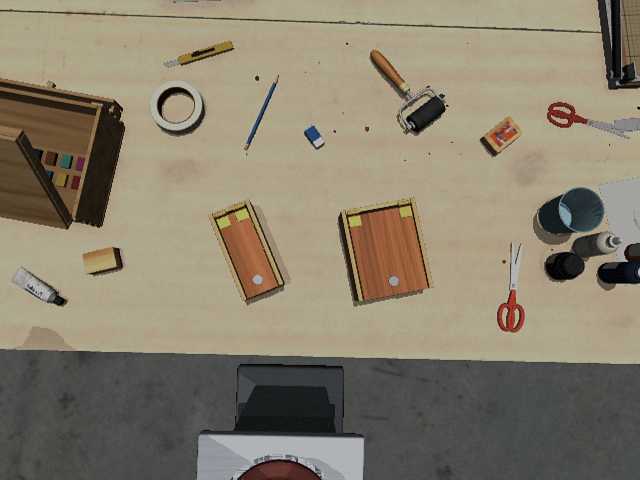

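The scene view shows the narrow box's disc near (250,230) and the wide box's near (344,284). In the top view they are at (258,280) and (393,281), with the narrow box's hinges at (222,224) and (242,214). Next I refine these by blob centroid and triangulate.

Run:
```python
from h import *
S,T=load('scene0'),load('top0')
def blob(f,c,r=12):
    x,y=c; p=f['frame'][y-r:y+r+1,x-r:x+r+1].astype(int)
    m=((p.max(2)-p.min(2)<30)&(p.max(2)>110)).astype(np.uint8)
    n,l,s,ce=cv2.connectedComponentsWithStats(m); i=min(range(1,n),key=lambda k:np.hypot(*(ce[k]-r))-.05*s[k,4]); 
    return ce[i]+[x-r,y-r],s[i,4]
for a,b in(((250,230),(258,280)),((344,284),(393,281))):
    u,n1=blob(S,a);v,n2=blob(T,b); print(u,n1,v,n2,'tri',tri(S,u,T,v).round(4),'plane',onplane(S,u,.075).round(4),onplane(T,v,.075).round(4))
# rim corners of narrow/wide box in the top view, at z=.075
for nm,c in(('narrow',[(249,301),(284,287),(247,200),(210,214)]),('wide',[(355,303),(432,290),(417,198),(341,210)])):
    q=[onplane(T,k,.075) for k in c]; print(nm,np.round(q,3).tolist(),[round(float(np.hypot(*(q[i]-q[i-1]))),3) for i in range(4)])
big=cv2.resize(T['frame'][190:310,200:290],None,fx=6.0,fy=5.0*1.0*1.2,interpolation=cv2.INTER_CUBIC)[:720]
cv2.imwrite('pics/crop.png',cv2.resize(T['frame'][190:310,200:290],None,fx=5,fy=5,interpolation=cv2.INTER_CUBIC))
```

```text
[249.35294118 229.91176471] 34 [257.27272727 279.25974026] 77 tri [0.4471 0.0483 0.0766] plane [0.4488 0.0513] [0.4472 0.0484]
[344.6440678  283.91525424] 59 [393.26666667 280.58666667] 75 tri [ 0.451  -0.1995  0.0768] plane [ 0.4528 -0.197 ] [ 0.4514 -0.2001]
narrow [[0.408, 0.062], [0.434, -0.001], [0.593, 0.073], [0.565, 0.14]] [0.175, 0.068, 0.175, 0.073]
wide [[0.409, -0.131], [0.436, -0.271], [0.606, -0.243], [0.579, -0.102]] [0.173, 0.143, 0.172, 0.144]
```

View pics/crop.png

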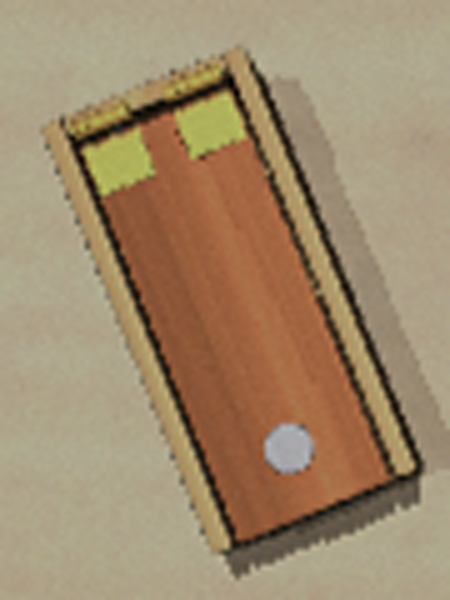

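The crop shows the narrow box's disc at (257.8,279.6), its front corners at (243,300) and (284,284), and its back corners at (209,216) and (248,200). That puts its yaw near 24°. The disc triangulates to (0.447, 0.048, 0.0766), which agrees with the stated 0.075 height. The plan is to close the fingers, align with the box and move above the disc.

play_rows(
  series=[
    [[0.015,-0.04,0,0,0,4.8,0],[0.015,-0.04,0,0,0,4.8,0],[0.015,-0.04,0,0,0,4.8,0],[0.015,-0.04,0,0,0,4.8,0],[0.015,-0.04,0,0,0,4.8,0],[0.015,-0.04,0,0,0,4.8,0],[0.015,-0.04,0,0,0,4.8,0],[0.015,-0.04,0,0,0,4.8,0],[0.015,-0.04,0,0,0,4.8,0],[0.015,-0.04,0,0,0,4.8,0]],
  ],
)

```text
time: 1.1
tool_pos: [0.403, 0.1698, 0.2309]
tool_rot: [-0.0, -0.211, 0.978, 0.0]
contact_force: [1.2, 0.3, -0.3]
gripper_width: -0.001
grasp_force: 0.0
```

Run:
```python
from h import *
T=load('top0')
q=[onplane(T,k,.075) for k in[(243,300),(283.6,284),(248,199.6),(209,216)]];fl,fr,br,bl=q
print(np.round(q,3).tolist())
for a,b,o in((fl,bl,0),(fr,br,0),(fr,fl,90),(br,bl,90)):d=b-a;print(np.hypot(*d).round(3),np.degrees(np.arctan2(d[1],d[0]))-o)
from scipy.spatial.transform import Rotation as R
s=manip.state();print(s['time'],s['tool_pos'],R.from_quat(np.roll(s['tool_rot'],-1)).as_matrix().round(3),s['gripper_width'],s['contact_force'])
```

```text
[[0.409, 0.073], [0.44, 0.0], [0.594, 0.071], [0.561, 0.141]]
0.167 24.34392198474458
0.169 24.738461419613294
0.079 23.027082371002507
0.078 24.98483663926166
1.1 [0.40296726 0.16981157 0.2309062 ] [[-0.911 -0.412 -0.   ]
 [-0.412  0.911 -0.   ]
 [ 0.     0.    -1.   ]] -0.0007906438707005864 [ 1.17103311  0.3123439  -0.30864587]
```

The box measures 168 x 79 mm at a yaw of 24.3°, which matches, and the tool is aligned. Next I move over the disc and lower to z = 0.09.

play_rows(
  series=[
    [[0.015,-0.04,0,0,0,0,0],[0.015,-0.04,-0.02,0,0,0,0],[0.014,-0.041,-0.03,0,0,0,0],[0,0,-0.04,0,0,0,0],[0,0,-0.03,0,0,0,0],[0,0,-0.02,0,0,0,0],[0,0,0,0,0,0,0]],
  ],
)

```text
time: 1.8
tool_pos: [0.443, 0.0525, 0.0888]
tool_rot: [-0.004, -0.209, 0.978, 0.001]
contact_force: [-0.2, -0.5, -1.1]
gripper_width: 0.001
grasp_force: 0.0
```

play_rows(
  series=[
    [[0,0,-0.008,0,0,0,0],[0,0,-0.004,0,0,0,0],[0,0,-0.003,0,0,0,0],[0,0,-0.003,0,0,0,0],[0,0,-0.002,0,0,0,0],[0,0,0,0,0,0,0]],
  ],
)

```text
time: 2.4
tool_pos: [0.4469, 0.0526, 0.0735]
tool_rot: [0.001, -0.209, 0.978, -0.0]
contact_force: [0.3, -0.1, 2.1]
gripper_width: 0.001
grasp_force: 1.3
```

play_rows(
  series=[
    [[0,0,-0.002,0,0,0,0],[0,0,-0.002,0,0,0,0],[0,0,-0.001,0,0,0,0],[0,0,0,0,0,0,0]],
  ],
)

```text
time: 2.8
tool_pos: [0.4469, 0.0526, 0.0681]
tool_rot: [0.001, -0.209, 0.978, -0.0]
contact_force: [1.5, 0.9, 3.2]
gripper_width: -0.001
grasp_force: 1.5
```

play_rows(
  series=[
    [[0,0,-0.001,0,0,0,0],[0,0,-0.001,0,0,0,0],[0,0,0,0,0,0,0]],
  ],
)

```text
time: 3.1
tool_pos: [0.447, 0.0526, 0.0671]
tool_rot: [0.0, -0.209, 0.978, -0.0]
contact_force: [-2.6, -0.2, 9.7]
gripper_width: -0.0
grasp_force: 4.9
```

It is on its stop at 9.7 N, so it has unlatched. Next I lift off and back away, clear of the flap's arc.

play_rows(
  series=[
    [[0,0,0.03,0,0,0,0],[-0.015,-0.007,0.04,0,0,0,0],[-0.025,-0.011,0.035,0,0,0,0],[-0.02,-0.01,0.005,0,0,0,0],[0,0,0,0,0,0,0],[0,0,0,0,0,0,0],[0,0,0,0,0,0,0],[0,0,0,0,0,0,0],[0,0,0,0,0,0,0],[0,0,0,0,0,0,0]],
  ],
)

```text
time: 4.1
tool_pos: [0.3863, 0.0248, 0.1753]
tool_rot: [-0.001, -0.209, 0.978, 0.0]
contact_force: [-0.3, 0.3, 0.3]
gripper_width: -0.002
grasp_force: 0.0
```

play_rows(
  series=[
    [[0,0,0,0,0,0,0],[0,0,0,0,0,0,0],[0,0,0,0,0,0,0],[0,0,0,0,0,0,0],[0,0,0,0,0,0,0],[0,0,0,0,0,0,0],[0,0,0,0,0,0,0],[0,0,0,0,0,0,0],[0,0,0,0,0,0,0],[0,0,0,0,0,0,0]],
  ],
)

```text
time: 5.1
tool_pos: [0.3863, 0.0246, 0.1758]
tool_rot: [-0.0, -0.209, 0.978, -0.0]
contact_force: [0.5, -0.3, -0.4]
gripper_width: 0.003
grasp_force: 0.0
```

Run:
```python
from h import *
grab('scene','s1');grab('top','t1');s=manip.state();print(s['time'],s['tool_pos'],s['contact_force'])
cv2.imwrite('pics/c1.png',np.hstack([cv2.resize(load(k)['frame'][y:y+200,x:x+133],(399,600)) for k,x,y in(('s1',190,120),('t1',190,170))]))
```

```text
5.2 [0.38629254 0.02457351 0.17581578] [ 0.22892833 -0.44095949  0.05184489]
```

View pics/c1.png

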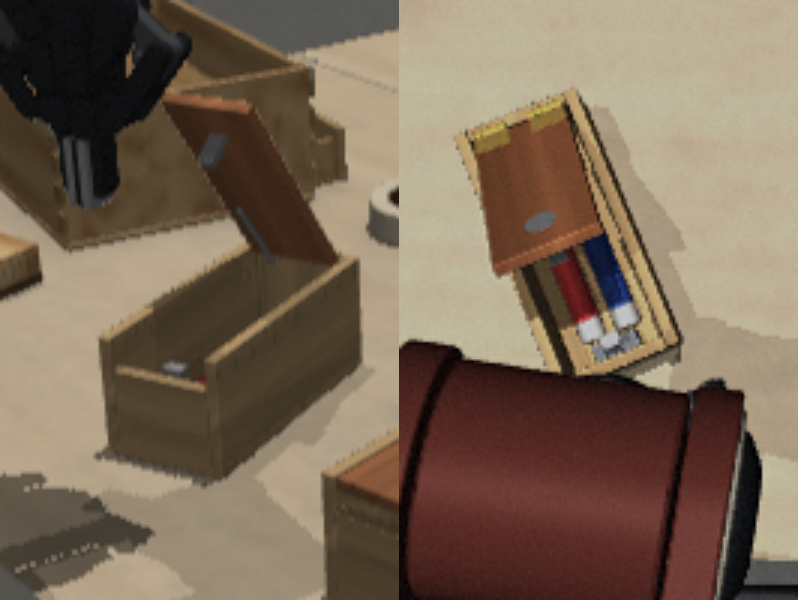

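The flap is up. In the scene view its edge runs from (245,151) to (273,154); in the top view it runs from (222,261) to (259,247). I triangulate it before pushing.

Run:
```python
from h import *
S,T=load('s1'),load('t1')
a=tri(S,(245,151),T,(222,260.7));b=tri(S,(273.3,154.3),T,(259.3,246.7));print(a,b,(a+b)/2,np.linalg.norm(a-b))
```

```text
[0.47390869 0.09049486 0.20234814] [0.49556587 0.03430122 0.20497166] [0.48473728 0.06239804 0.2036599 ] 0.06027969926638702
```

The edge is at (0.485, 0.062, 0.204) and 60 mm wide, consistent with the text. I push it along the box axis (0.911, 0.412) with the tip at z ≈ 0.18, quick to contact, then gently.

play_rows(
  series=[
    [[0.02,0.011,0.002,0,0,0,0],[0.03,0.015,0.002,0,0,0,0],[0.02,0.01,0.001,0,0,0,0],[0.014,0.006,0,0,0,0,0],[0.014,0.006,0,0,0,0,0],[0.014,0.006,0,0,0,0,0],[0.014,0.006,0,0,0,0,0],[0.014,0.006,0,0,0,0,0]],
  ],
)

```text
time: 6.0
tool_pos: [0.5275, 0.0931, 0.1916]
tool_rot: [0.001, -0.209, 0.978, 0.002]
contact_force: [-24.5, 9.1, 56.1]
gripper_width: 0.001
grasp_force: 50.4
```

play_rows(
  series=[
    [[0.014,0.006,0,0,0,0,0],[0.014,0.006,0,0,0,0,0],[0.012,0.005,0,0,0,0,0],[0.012,0.005,0,0,0,0,0],[0.01,0.005,0,0,0,0,0],[0,0,0,0,0,0,0]],
  ],
)

```text
time: 6.6
tool_pos: [0.5915, 0.1219, 0.196]
tool_rot: [0.005, -0.21, 0.978, 0.003]
contact_force: [-23.2, 7.7, 48.6]
gripper_width: 0.002
grasp_force: 39.6
```

Run:
```python
from h import *
grab('scene','s2');s=manip.state();print(s['time'],s['tool_pos'],s['contact_force'])
cv2.imwrite('pics/c2.png',cv2.resize(load('s2')['frame'][80:300,150:420],(736,600)))
```

```text
6.65 [0.59144765 0.12192595 0.19602324] [-23.11393457   9.09283714  48.11814795]
```

View pics/c2.png

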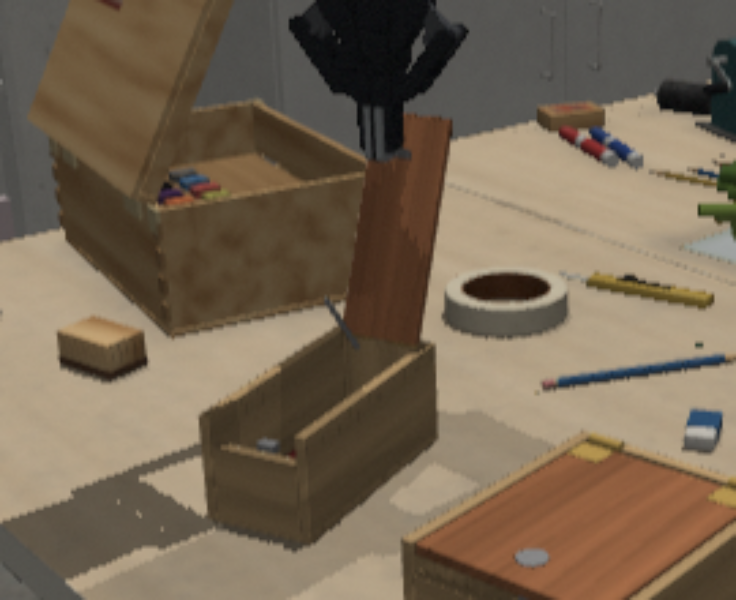

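The flap is pushed past upright, with the fingertip (crop pixel (388,155)) resting on the latch plate on the underside. I raise off the plate and then retreat.

play_rows(
  series=[
    [[0,0,0.008,0,0,0,0],[0,0,0.008,0,0,0,0],[0,0,0.008,0,0,0,0],[0,0,0,0,0,0,0],[0,0,0,0,0,0,0]],
  ],
)

```text
time: 7.15
tool_pos: [0.5881, 0.1197, 0.2055]
tool_rot: [0.0, -0.209, 0.978, 0.002]
contact_force: [-0.6, 4.3, 4.0]
gripper_width: -0.0
grasp_force: 2.2
```

play_rows(
  series=[
    [[-0.01,-0.004,0.01,0,0,0,0],[-0.02,-0.009,0.02,0,0,0,0],[-0.03,-0.013,0.02,0,0,0,0],[-0.03,-0.013,0,0,0,0,0],[-0.03,-0.013,0,0,0,0,0],[0,0,0,0,0,0,0],[0,0,0,0,0,0,0],[0,0,0,0,0,0,0],[0,0,0,0,0,0,0],[0,0,0,0,0,0,0]],
  ],
)

```text
time: 8.15
tool_pos: [0.4688, 0.0658, 0.2547]
tool_rot: [-0.0, -0.209, 0.978, 0.0]
contact_force: [0.0, -0.2, -0.1]
gripper_width: -0.007
grasp_force: 0.0
```

Run:
```python
from h import *
grab('scene','s3');s=manip.state();print(s['time'],s['tool_pos'],s['contact_force'])
cv2.imwrite('pics/c3.png',cv2.resize(load('s3')['frame'][80:340,150:450],(690,600)))
```

```text
8.2 [0.46872364 0.06577432 0.25465718] [-0.49748352  0.88389972  0.26562712]
```

View pics/c3.png

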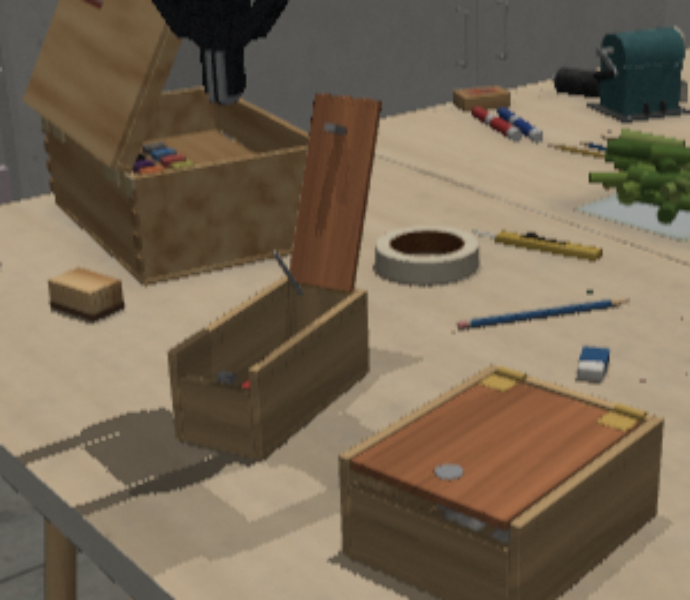

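The flap stands open past upright with its top corners at scene (286,120) and (316,122), the hand is clear, and the wide box is shut. I check the angle by projection and hand in if it is over 1.75.

Run:
```python
from h import *
f=load('s3');d=np.array([.911,.412]);n=np.array([-.412,.911]);h=np.array([.4471,.0484])+.135*d
best=[]
for a in np.arange(1.4,2.05,.05):
    e=[]
    for s,uv in((.03,(286.1,120.3)),(-.03,(316.1,122.5))):
        r,z=-.16*np.cos(a)+.004*np.sin(a)*0,.071+.16*np.sin(a)
        X=np.r_[h+r*d+s*n,z,1];p=P(f)@X;e.append(p[:2]/p[2]-uv)
    print(round(a,2),np.round(e,1).tolist()); best.append((np.abs(e).sum(),a))
a=min(best)[1];print(a)
if a>1.85: print(manip.job_done())
```

```text
1.4 [[-23.4, 6.2], [-24.2, 7.4]]
1.45 [[-21.1, 4.5], [-22.0, 5.7]]
1.5 [[-18.8, 3.1], [-19.8, 4.2]]
1.55 [[-16.5, 1.8], [-17.6, 2.9]]
1.6 [[-14.2, 0.8], [-15.4, 1.9]]
1.65 [[-11.9, 0.1], [-13.2, 1.0]]
1.7 [[-9.6, -0.5], [-11.1, 0.5]]
1.75 [[-7.4, -0.8], [-9.0, 0.1]]
1.8 [[-5.2, -0.9], [-6.9, -0.0]]
1.85 [[-3.1, -0.8], [-4.9, 0.1]]
1.9 [[-1.0, -0.5], [-3.0, 0.4]]
1.95 [[1.1, 0.1], [-1.0, 0.9]]
2.0 [[3.1, 0.8], [0.8, 1.7]]
1.9500000000000004
the job is handed in; nothing more can be done
None
```

The job is handed in: the narrow box's flap stands open at about 1.95 rad by the last picture, the wide box is still shut, and the hand is clear. During the push the fingertip caught on the plate under the flap and the wrist read about 62 N (limit 120 N); no verdict was returned.

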